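# Check that a budgie treat feeder clears the hatch height gauge

### The job

Press the treat feeder's orange lid fully down onto its cup, then slide the feeder, cup end first, along the table under the red bar of the wooden height gauge until its front end has pushed the sprung black stop pad in a little, about 5 N, and leave it there touching the pad, lid fully down, with your hand off it. Go gently: keep under 25 N on the lid and under 15 N between the feeder and the gauge, its bar or its stop, and leave everything else where it is.

Things in the scene. Friction and masses are not known exactly. Their poses are not given: they have to be found in the camera images.
- feeder: treat feeder on a wooden sled that slides on the table: board 200 (x) x 50 (y) x 10 mm thick, 0.2 to 0.4 kg. Origin at the centre of the board's underside, z up; +x is the front (cup end), front edge at x = +100 mm. A clear cup of radius 22 mm stands at x = +65 mm, its rim 48 mm above the table. At the tail stands an upright dark wood grip.
- feeder_grip (a point): centre of the upright dark wood grip on the feeder's board: a block 24 mm (x) x 16 mm (y) x 45 mm tall, from 10 to 55 mm above the table; 80 mm behind the feeder's origin, on its centre line, 32.5 mm above its underside. Same axes as the feeder.
- lid: orange press-on lid of the cup: radius 24 mm, 10 mm thick, its round top (radius 22 mm) of springy silicone, 5 N per mm, up to 6 mm. Origin at the middle of its top face unsquashed, same axes as the feeder, at x = +65 mm of it. It starts 4 to 9 mm proud on a tight rim, slides only up and down, moves under about 7 N and stays where left. Fully down its top is 58 mm above the feeder's underside.
- gauge: wooden height gauge fixed to the table. Origin on the table directly below the middle of its red bar; +x is the direction in which the feeder is pushed through, z up. Two posts, 22 mm long in x and 78 mm high, stand at x = 0 and leave a lane 80 mm wide (y = -40 to +40 mm); beyond them low rails 14 mm high (inner faces at y = -44 and +44 mm) run on both sides.
- gauge_bar (a point): middle of the gauge's fixed red round bar, 12 mm in diameter, along the gauge's y over the lane; 66.5 mm above the table, so its underside is at 60.5 mm.
- gauge_end (a point): middle of the top of the wooden cross piece joining the rails' far ends, 164 mm beyond the bar. Before it a metal stop clamped across the rails carries a black rubber pad (34 mm wide, 4 to 26 mm above the table, mid-lane) facing the bar. The stop is set anew each time: the pad's face lies 70 to 105 mm beyond the bar. The pad has a 3 N/mm spring, 10 mm travel; its place must be felt or seen.
- jar: closed glass treat jar with steel cap, radius 42 mm, 130 mm tall, on the turntable; origin at the centre of its underside. Bystander.
- bowl: green silicone bowl, rim radius 55 mm, 45 mm tall, on the turntable; origin at the centre of its underside. Bystander.
- perch: wooden T perch on a round foot, 126 mm tall, its crossbar 150 mm along its y, on the turntable; origin at the centre of its underside. Bystander.
- scoop: steel scoop lying on the table on the robot's side of the gauge, 165 mm long along its x, at most 26 mm tall; origin about the middle of its underside. Bystander.
- cup: blue ceramic cup, radius 34 mm, 50 mm tall, on the far side of the feeder; origin at the centre of its underside. Bystander.
- ring_toy: yellow plastic ring lying flat, outer radius 35 mm, 16 mm tall, on the far side of the gauge; origin at the centre of its underside. Bystander.
- tin: blue tin, radius 45 mm, 110 mm tall, to the robot's right; origin at the centre of its underside. Bystander.

How it is judged:
By the outcome, as a careful person would: the job done as asked, in the order asked, and still so for the second after the job is handed in, with the robot touching nothing.
It also fails if it takes over 59 s, if anything falls off the work surface, if the arm or the gripper's body presses on something with over 40 N, if the wrist force passes 120 N, or if a joint passes its speed limit or range.

### The arm

A 6-joint arm with a two-finger parallel gripper is mounted at the origin on the work surface. World frame = base frame: x ahead of the robot, y to its left, z up, the work surface at z = 0. Lengths are in m, angles in rad, forces in N, time in s.
With the tool pointing down it reaches from about 0.375 to 0.9 m from the base axis. Payload 3.1 kg.
Tool frame: the origin (TCP) lies at the very end of the fingers, on their centre line; the grasp point (between the pads) lies 19 mm behind it (manip.grasp_offset is the distance from the TCP to the grasp point, in m); y points along the fingers, z is the direction in which the jaws open and shut, and the axes are right-handed (so a half turn about y gives the same grasp; the last joint's range is limited). The gripper opens to 85 mm and grips with 20 to 120 N. Pads are 22 mm wide; open, the fingers measure 114 mm over their backs; the gripper's body (76 mm by 85 mm) begins 54 mm behind the grasp point. The pads swing forward as they close: fully open they stand 13 mm farther back than shut.
Start: joints at [0.985, 0.527, 1.433, -0, 1.181, -0.178], TCP at [0.248, 0.574, 0.231] pointing down, gripper open.
Joint ranges: [-3.08, 3.08], [-0.75, 2.2], [0.22, 2.44], [-1.43, 4.57], [0, 2.65], [-2.85, 2.85]. Speed limits (rad/s): [2.79, 2.79, 3.14, 3.14, 3.14, 3.14].

### API

Orientations are given as a unit quaternion [x, y, z, w].
In Python, from station import manip gives the robot as it stands.
- The arm moves only by the tool apply_moves, never from a script. Its argument "motion" is a list of rows, each a list of 5 numbers: the finger opening in mm, from 0 to 85.4, then the shift along the tool's x, y, z in units of 30 mm (1.0 is 30 mm), then the turn about the tool's y in units of 10 degrees (1.0 is 10 degrees). In form: [[fingers, x, y, z, twist], ...]. A call has 1 to 12 rows; each row is the pose to reach, as a shift and turn from the pose commanded when the call began, along the tool's axes at that moment; what a row does not reach only later rows make up. A row lasts 1/8 s, in which the tool goes at most 62.5 mm and 10.7 degrees, less where a joint would pass 70% of its speed; a pose out of reach is approached as far as the arm can. A call with a gripper value outside its range is refused whole. The fingers move at their own pace and stop on an object; "squeeze" is the grip in N (left out, the last holds). Time passes only in rows, so rows that repeat a pose let the fingers close. It gives the time, the measured TCP pose, the force and the opening at its end, in the units of the state.
- manip.sense(): the state, without advancing time (a new reading comes with each control period).
- manip.snapshot(name): name is "scene" or "side" or "wrist"; returns the picture (400x640x3 uint8, red, green, blue); there is no depth.
- manip.get_calibration(name): a dict with "intrinsics" (3x3 intrinsics, pixels), "dist_coeffs" ([k1, k2, p1, p2, k3] as OpenCV has them; the pictures are not rectified), "extrinsics" (4x4, takes a point from camera to world coordinates). Camera axes: x right, y up, looking along -z (the intrinsics and any distortion apply to the point x, -y, -z); pixel columns grow to the right and rows downward; lengths in m; the calibration is good to about 2 mm. A picture is of the moment at which its call begins: read the wrist's pose just before it. get_calibration takes no time and is no camera call; for the wrist camera it gives the pose at the moment of the call.
- manip.sign_off(): hands the job in, once; it reports no verdict.
The state is a dict: "t": time; "q": joint angles; "qd": joint speeds; "tau": joint torques, N m; "tcp_pos": TCP position; "tool_rot": TCP orientation; "force": force on the tool from outside, world axes, zero at the start; "ft_torque": the same for the moment, N m; "finger_gap": opening from 0.0 (shut) to 1.0 (fully open).
Only numpy, scipy, OpenCV 4.12 (cv2) and the standard library are available. Lean on these libraries where they do the work, as an engineer would, in place of code of your own. Each camera call takes 0.05 s, during which the arm holds its last target.

## Working session

There is one attempt and no reset: what is moved stays moved. The work goes in short steps, Python scripts to look and compute and a tool call to move; the robot and the scene stay as the last step left them, time stands still between calls to the robot, and variables do not carry over. Pictures are saved under pics/ and viewed, and the job is handed in when it is done.

Besides the shell and the picture viewer there is one more tool, called after "Emit:" as name(argument=value, ...) on one line, values as JSON. apply_moves: Moves the arm, as the interface text tells. Its arguments: {"type":"object","properties":{"motion":{"type":"array"},"squeeze":{"type":"number"}},"required":["motion"]}

```bash
mkdir -p pics; ls; python3 - <<'E'
from station import manip
import cv2,numpy as np
s=manip.sense(); print({k:np.round(v,3).tolist() for k,v in s.items()}); print(manip.grasp_offset)
for n in ["scene","side","wrist"]:
    im=manip.snapshot(n); cv2.imwrite(f"pics/{n}0.png",im[:,:,::-1])
    c=manip.get_calibration(n); print(n,np.round(c["intrinsics"],1).tolist(),c["dist_coeffs"],np.round(c["extrinsics"],3).tolist())
E
```

```text
pics
{'t': 0.0, 'q': [0.985, 0.528, 1.434, -0.0, 1.181, -0.179], 'qd': [-0.001, -0.0, 0.001, -0.0, -0.001, -0.0], 'tau': [-0.001, -44.235, -17.802, -0.0, 0.008, -0.0], 'tcp_pos': [0.247, 0.573, 0.23], 'tool_rot': [0.693, -0.143, 0.143, -0.692], 'force': [0.05, -0.928, 0.473], 'ft_torque': [0.012, -0.004, 0.048], 'finger_gap': 1.002}
0.0187
scene [[378.0, 0.0, 324.9], [0.0, 378.0, 204.3], [0.0, 0.0, 1.0]] [-0.04522787  0.          0.          0.          0.        ] [[-0.276, -0.634, 0.722, 1.454], [0.961, -0.166, 0.222, 0.316], [-0.021, 0.755, 0.655, 0.845], [0.0, 0.0, 0.0, 1.0]]
side [[481.4, 0.0, 309.1], [0.0, 481.4, 207.4], [0.0, 0.0, 1.0]] [-0.10652543  0.          0.          0.          0.        ] [[0.949, 0.221, -0.225, 0.255], [-0.315, 0.655, -0.687, -0.969], [-0.004, 0.723, 0.691, 1.125], [0.0, 0.0, 0.0, 1.0]]
wrist [[287.6, 0.0, 323.4], [0.0, 287.6, 199.6], [0.0, 0.0, 1.0]] [0.00295791 0.         0.         0.         0.        ] [[0.397, -0.887, -0.237, 0.186], [0.918, 0.383, 0.105, 0.599], [-0.003, -0.26, 0.966, 0.373], [0.0, 0.0, 0.0, 1.0]]
```

View pics/scene0.png

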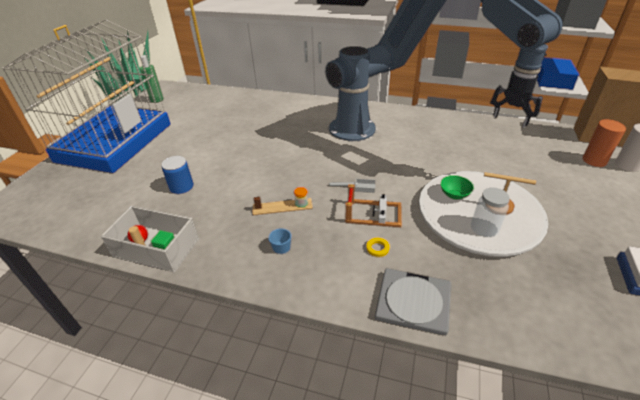

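View pics/side0.png

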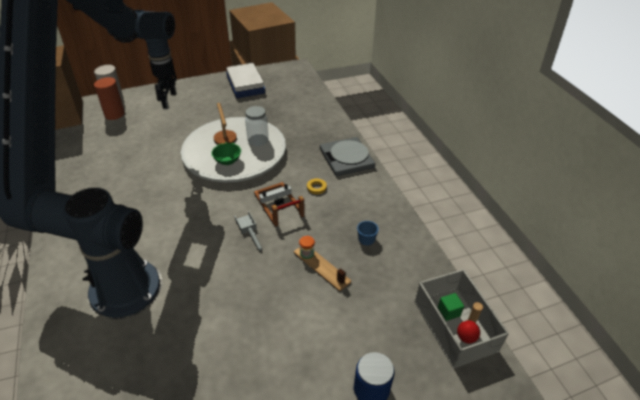

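View pics/wrist0.png

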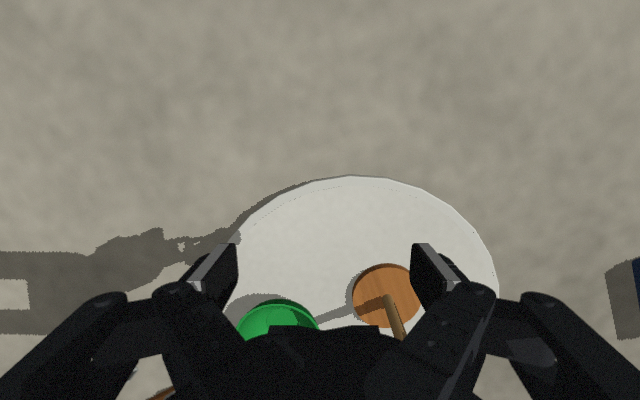

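The scene view shows the feeder (grip near (257,202), lid near (301,193)), the gauge with its red bar near (351,195), and the white stop near (382,208). Next come rough positions from both fixed cameras.

```bash
cat > h.py <<'E'
import numpy as np,cv2
from station import manip
from scipy.spatial.transform import Rotation as R
def ray(c,uv):
    K,D,T=map(np.array,(c["intrinsics"],c["dist_coeffs"],c["extrinsics"]))
    p=cv2.undistortPoints(np.array(uv,float).reshape(-1,1,2),K,D).reshape(-1,2)
    d=np.c_[p[:,0],-p[:,1],-np.ones(len(p))]@T[:3,:3].T
    return T[:3,3],d
def onz(c,uv,z):
    o,d=ray(c,uv); return o+d*((z-o[2])/d[:,2])[:,None]
def tri(c1,u1,c2,u2):
    o1,d1=ray(c1,[u1]);o2,d2=ray(c2,[u2]);d1=d1[0];d2=d2[0]
    s=np.linalg.lstsq(np.c_[d1,-d2],o2-o1,rcond=None)[0]
    a=o1+s[0]*d1;b=o2+s[1]*d2
    return (a+b)/2,np.linalg.norm(a-b)
def proj(c,P):
    K,D,T=map(np.array,(c["intrinsics"],c["dist_coeffs"],c["extrinsics"]))
    q=(np.atleast_2d(P)-T[:3,3])@T[:3,:3]
    return cv2.projectPoints((q*[1,-1,-1]).reshape(-1,1,3),np.zeros(3),np.zeros(3),K,D)[0].reshape(-1,2)
def save(n,name):
    c=manip.get_calibration(n); im=manip.snapshot(n)[:,:,::-1].copy(); cv2.imwrite(f"pics/{name}.png",im)
    import pickle; pickle.dump((c,im),open(f"pics/{name}.pkl","wb")); return c,im
def load(name):
    import pickle; return pickle.load(open(f"pics/{name}.pkl","rb"))
E
python3 - <<'E'
from h import *
for n in ["scene","side"]:
    im=cv2.imread(f"pics/{n}0.png")
    x,y,w,h=(220,160,200,110) if n=="scene" else (220,170,180,130)
    cv2.imwrite(f"pics/{n}0z.png",cv2.resize(im[y:y+h,x:x+w],None,fx=4,fy=4,interpolation=cv2.INTER_CUBIC))
c=manip.get_calibration("scene");s=manip.get_calibration("side")
print(onz(c,[(301,190),(257,197),(351,195),(382,208)],.06).round(3))
print(onz(s,[(307,242),(342,271),(290,205)],.06).round(3))
print(tri(c,(301,190),s,(307,242)))
s=manip.sense();print(R.from_quat(s["tool_rot"]).as_matrix().round(3))
E
```

```text
[[ 0.54  -0.047  0.06 ]
 [ 0.611 -0.175  0.06 ]
 [ 0.524  0.119  0.06 ]
 [ 0.561  0.227  0.06 ]]
[[ 0.55  -0.051  0.06 ]
 [ 0.609 -0.187  0.06 ]
 [ 0.548  0.119  0.06 ]]
(array([ 0.54682872, -0.04811194,  0.06210969]), np.float64(0.008337626607129011))
[[ 0.918 -0.001  0.397]
 [-0.397 -0.001  0.918]
 [-0.    -1.    -0.002]]
```

View pics/scene0z.png

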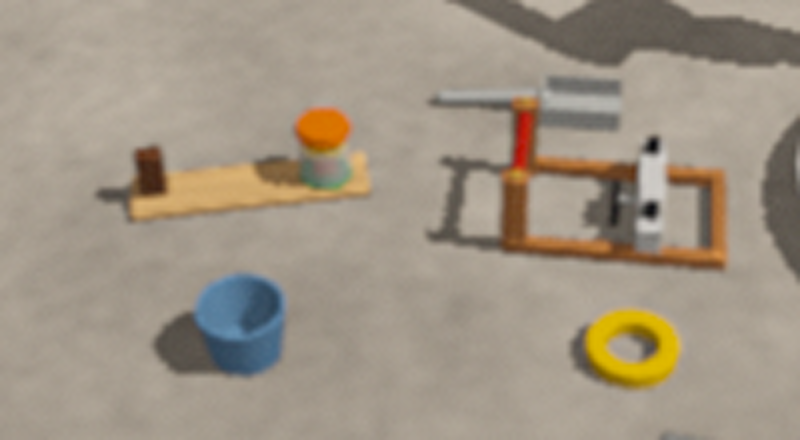

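View pics/side0z.png

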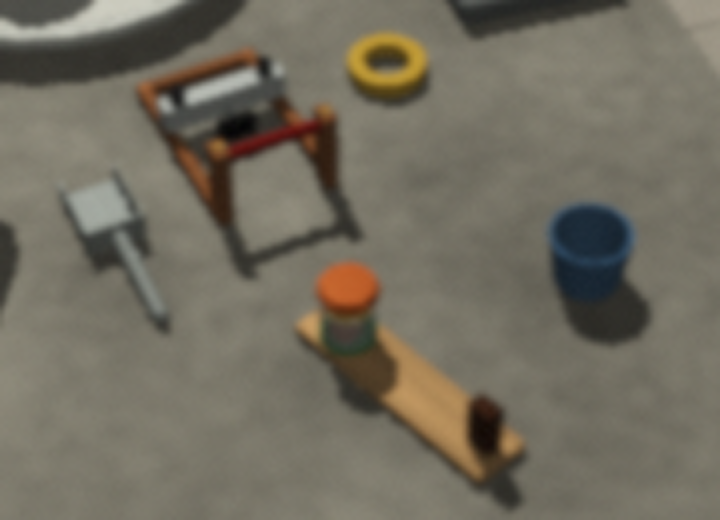

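Emit:
apply_moves(motion=[[40, 18.9, 0, -11.5, -2.3], [40, 18.9, 0, -11.5, -2.3], [40, 18.9, 0, -11.5, -2.3], [40, 18.9, 0, -11.5, -2.3], [40, 18.9, 0, -11.5, -2.3], [40, 18.9, 0, -11.5, -2.3], [40, 18.9, 0, -11.5, -2.3], [40, 18.9, 0, -11.5, -2.3], [40, 18.9, 0, -11.5, -2.3], [40, 18.9, 0, -11.5, -2.3], [40, 18.9, 0, -11.5, -2.3], [40, 18.9, 0, -11.5, -2.3]])

```text
t: 1.65
tcp_pos: [0.6334, 0.0287, 0.2307]
tool_rot: [0.707, -0.004, 0.004, -0.707]
force: [0.6, 0.0, 0.4]
finger_gap: 0.472
```

Emit:
apply_moves(motion=[[0, 0, 0, 0, 0], [0, 0, 0, 0, 0], [0, 0, 0, 0, 0], [0, 0, 0, 0, 0]])

```text
t: 2.15
tcp_pos: [0.6312, 0.0331, 0.2316]
tool_rot: [-0.707, 0.002, -0.002, 0.707]
force: [-0.9, -0.4, -0.5]
finger_gap: 0.001
```

```bash
python3 - <<'E'
from h import *
s=manip.sense();print(s["t"],s["tcp_pos"],R.from_quat(s["tool_rot"]).as_matrix().round(3).tolist(),s["force"],s["qd"])
c,im=save("wrist","w1"); print(np.round(c["extrinsics"],3).tolist())
E
```

```text
2.15 [0.6312037  0.03306017 0.23155811] [[1.0, 0.0, 0.005], [-0.005, 0.0, 1.0], [0.0, -1.0, 0.0]] [-0.94871023 -0.39642707 -0.45729812] [-0.00461627  0.00240263 -0.00626537 -0.00049494  0.00094069 -0.00068407]
[[0.005, -0.966, -0.26, 0.565], [1.0, 0.005, 0.002, 0.033], [-0.0, -0.26, 0.966, 0.374], [0.0, 0.0, 0.0, 1.0]]
```

View pics/w1.png

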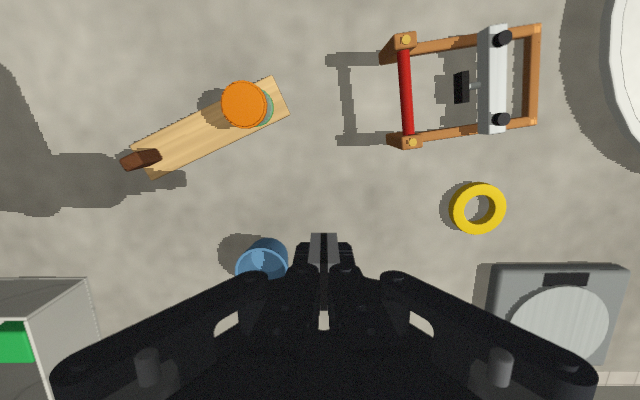

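The wrist view shows the lid at (245,104), the board running from about (281,93) to (140,163), the grip top near (138,160), the red bar along columns 400-412, the pad face near column 454, and post-top pins at (406,40) and (411,142). I'll measure these precisely.

```bash
cat > meas.py <<'E'
from h import *
def meas(name):
    c,im=load(name); hsv=cv2.cvtColor(im,cv2.COLOR_BGR2HSV)
    def big(m):
        m=m.astype(np.uint8); n,l,st,_=cv2.connectedComponentsWithStats(m); k=1+np.argmax(st[1:,4]); return l==k
    H,S,V=hsv[...,0].astype(int),hsv[...,1].astype(int),hsv[...,2].astype(int)
    return c,im,H,S,V,big
E
python3 - <<'E'
from meas import *
c,im,H,S,V,big=meas("w1")
cv2.imwrite("pics/w1a.png",cv2.resize(im[60:200,110:300],None,fx=4,fy=4,interpolation=cv2.INTER_CUBIC))
cv2.imwrite("pics/w1b.png",cv2.resize(im[15:160,370:550],None,fx=4,fy=4,interpolation=cv2.INTER_CUBIC))
for p in [(243,104),(220,130),(135,162),(406,80),(460,88),(450,135),(406,40),(500,60)]: print(p,H[p[1],p[0]],S[p[1],p[0]],V[p[1],p[0]])
E
```

```text
(243, 104) 16 216 222
(220, 130) 19 108 210
(135, 162) 12 157 109
(406, 80) 2 204 186
(460, 88) 130 153 15
(450, 135) 15 150 191
(406, 40) 22 155 217
(500, 60) 35 7 220
```

View pics/w1a.png

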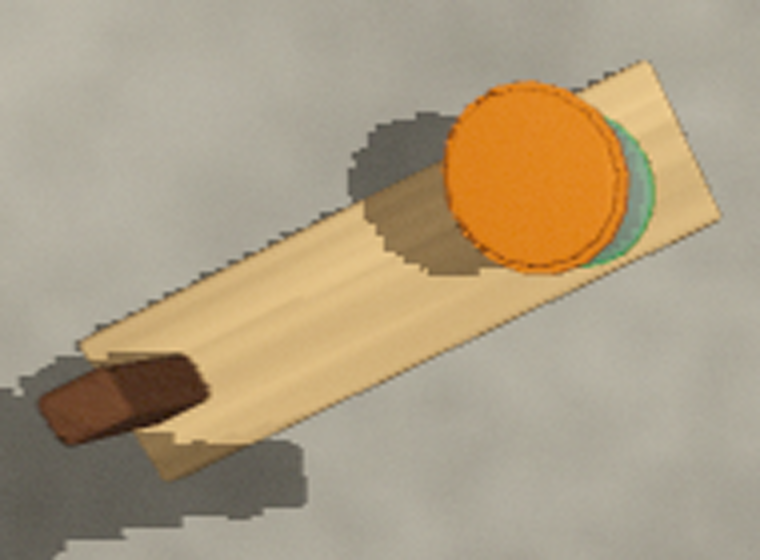

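View pics/w1b.png

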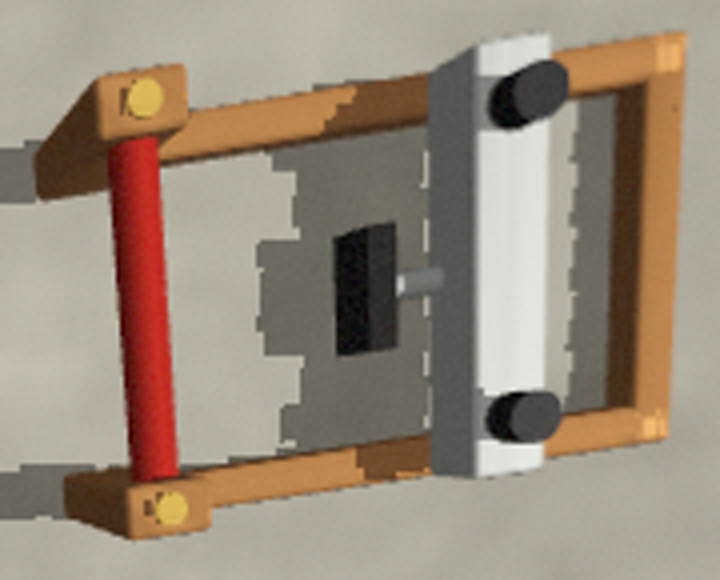

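```bash
python3 - <<'E'
from meas import *
c,im,H,S,V,big=meas("w1")
A=lambda p:[(110+(x-1.5)/4,60+(y-1.5)/4) for x,y in p]
B=lambda p:[(370+(x-1.5)/4,15+(y-1.5)/4) for x,y in p]
b=onz(c,A([(648,60),(720,216),(168,482),(80,348)]),.010)
print("board",b[:,:2].round(4).tolist(),[round(float(np.linalg.norm(b[i]-b[(i+1)%4])),4) for i in range(4)])
f=(b[0]+b[1])/2;r=(b[2]+b[3])/2;ctr=(f+r)/2;d=f-r;print("ctr",ctr,"head",np.degrees(np.arctan2(d[1],d[0])))
h=d/np.linalg.norm(d);print("front mid",f,"cup expected",f-h*.035,"grip exp",f-h*.18)
m=big((H>=11)&(H<=17)&(S>190)&(V>150)&(np.arange(400)[:,None]<150)&(np.arange(640)<300)); ys,xs=np.nonzero(m);print("lid px",xs.mean(),ys.mean(),m.sum())
cn=max(cv2.findContours(m.astype(np.uint8),0,1)[0],key=cv2.contourArea)
e=cv2.fitEllipse(cn);print(e)
for z in (.060,.062,.064,.066):
    P=onz(c,cn.reshape(-1,2),z);(q,rr)=cv2.minEnclosingCircle(P[:,:2].astype(np.float32));print(z,onz(c,[e[0]],z)[0].round(4),q,rr)
# grip top
g=onz(c,A([(38,403),(70,446),(132,430),(98,362)]),.055);print("grip top",g.round(4).tolist(),g.mean(0))
p=onz(c,B([(143,98),(170,509)]),.078);print("pins",p.round(4).tolist(),np.linalg.norm(p[0]-p[1]));gd=p[1]-p[0];gc=p.mean(0)
hd=np.array([-gd[1],gd[0],0])/np.linalg.norm(gd);hd*=np.sign(hd[1]);print("gauge org",gc[:2],"head",np.degrees(np.arctan2(hd[1],hd[0])))
bar=onz(c,B([(109,140),(157,138),(131,480),(179,476)]),.0665);print("bar mid",bar.mean(0))
pt=onz(c,B([(370,230),(368,354)]),.026);pb=onz(c,B([(334,238),(337,355)]),.004)
print("pad",pt.round(4).tolist(),pb.round(4).tolist(),((pt-gc)@hd),((pb-gc)@hd),np.linalg.norm(pt[0]-pt[1]))
r=onz(c,B([(160,165),(430,125),(210,505),(430,470)]),.014)  # rail edges
ends=onz(c,B([(687,34),(665,440)]),.014);print("ends",ends.round(4).tolist(),(ends-gc)@hd)
E
```

```text
board [[0.5105, -0.0276], [0.5544, -0.0081], [0.6355, -0.1885], [0.5929, -0.209]] [0.0481, 0.1978, 0.0473, 0.1993]
ctr [ 0.57331058 -0.10829158  0.01      ] head 114.31028099684761
front mid [ 0.53244427 -0.01782602  0.01      ] cup expected [ 0.546853   -0.04972255  0.01      ] grip exp [ 0.60654629 -0.18186531  0.01      ]
lid px 243.41117647058823 104.04882352941176 1700
((243.4228057861328, 104.06230926513672), (43.66071701049805, 47.672019958496094), 147.4571533203125)
0.06 [ 0.546 -0.05   0.06 ] (0.546503484249115, -0.05005038529634476) 0.023796668276190758
0.062 [ 0.5462 -0.0495  0.062 ] (0.5466184616088867, -0.04952138662338257) 0.023645715788006783
0.064 [ 0.5463 -0.0489  0.064 ] (0.5467334389686584, -0.04899236187338829) 0.02349473349750042
0.066 [ 0.5464 -0.0484  0.066 ] (0.5468485355377197, -0.04846334829926491) 0.023343775421380997
grip top [[0.6043, -0.1934, 0.055], [0.6163, -0.1868, 0.055], [0.6119, -0.1687, 0.055], [0.5932, -0.1749, 0.055]] [ 0.60644828 -0.18094973  0.055     ]
pins [[0.4909, 0.1091, 0.078], [0.5843, 0.1224, 0.078]] 0.09441424969112856
gauge org [0.53760972 0.11578401] head 98.08930092624486
bar mid [0.53704195 0.11584653 0.0665    ]
pad [[0.5115, 0.1882, 0.026], [0.5444, 0.1916, 0.026]] [[0.5103, 0.1876, 0.004], [0.5434, 0.1922, 0.004]] [0.07539137 0.07413141] [0.07494981 0.07488946] 0.03309095276387696
ends [[0.46, 0.2753, 0.014], [0.569, 0.2897, 0.014]] [0.16879469 0.16772521]
```

Emit:
apply_moves(motion=[[0, -1.4, 1.0, -1.38, 0], [0, -2.81, 2.5, -2.76, 0], [0, -2.81, 4, -2.76, 0], [0, -2.81, 4.9, -2.76, 0], [0, -2.81, 4.9, -2.76, 0], [0, -2.81, 4.9, -2.76, 0], [0, -2.81, 4.9, -2.76, 0]])

```text
t: 3.08
tcp_pos: [0.5481, -0.0502, 0.0859]
tool_rot: [0.707, -0.001, 0.003, -0.707]
force: [0.1, 0.2, -0.1]
finger_gap: 0.003
```

```bash
python3 - <<'E'
from h import *
s=manip.sense();print(s["t"],s["tcp_pos"],s["force"])
c,im=save("side","s2"); cv2.imwrite("pics/s2z.png",cv2.resize(im[200:300,250:380],None,fx=5,fy=5,interpolation=cv2.INTER_CUBIC))
save("wrist","w2")
E
```

```text
3.075 [ 0.54806244 -0.05016508  0.08586402] [ 0.08954249  0.19264041 -0.082484  ]
```

View pics/w2.png

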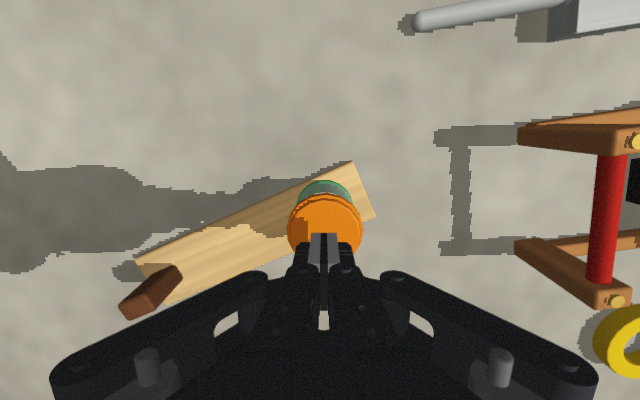

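View pics/s2z.png

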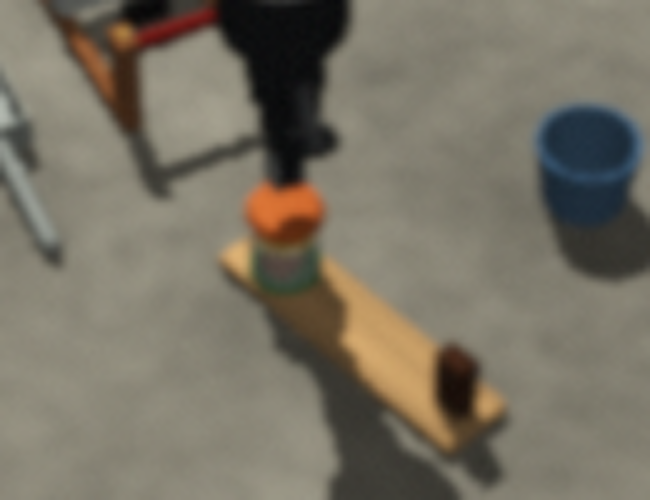

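Emit:
apply_moves(motion=[[0, -0.03, 0.25, 0.02, 0], [0, -0.03, 0.5, 0.02, 0], [0, -0.03, 0.6, 0.02, 0], [0, -0.03, 0.67, 0.02, 0], [0, -0.03, 0.73, 0.02, 0], [0, -0.03, 0.78, 0.02, 0], [0, -0.03, 0.82, 0.02, 0], [0, -0.03, 0.86, 0.02, 0], [0, -0.03, 0.86, 0.02, 0], [0, -0.03, 0.86, 0.02, 0]])

```text
t: 4.42
tcp_pos: [0.5452, -0.0493, 0.059]
tool_rot: [-0.707, 0.003, -0.002, 0.707]
force: [-1.9, 1.4, 6.7]
finger_gap: 0.0
```

Emit:
apply_moves(motion=[[0, 0, 0.03, 0, 0], [0, 0, 0.05, 0, 0], [0, 0, 0.05, 0, 0], [0, 0, 0.05, 0, 0]])

```text
t: 4.92
tcp_pos: [0.5452, -0.0493, 0.0575]
tool_rot: [-0.707, 0.003, -0.002, 0.707]
force: [-2.5, 0.9, 7.4]
finger_gap: 0.001
```

Emit:
apply_moves(motion=[[0, 0, 0.02, 0, 0], [0, 0, 0.04, 0, 0], [0, 0, 0.04, 0, 0], [0, 0, 0.04, 0, 0]])

```text
t: 5.42
tcp_pos: [0.5452, -0.0493, 0.0565]
tool_rot: [-0.707, 0.003, -0.002, 0.707]
force: [-2.4, 0.5, 7.2]
finger_gap: 0.003
```

Emit:
apply_moves(motion=[[0, 0, 0.02, 0, 0], [0, 0, 0.03, 0, 0], [0, 0, 0.03, 0, 0]])

```text
t: 5.8
tcp_pos: [0.5452, -0.0493, 0.056]
tool_rot: [-0.707, 0.003, -0.002, 0.707]
force: [-4.0, 0.6, 10.1]
finger_gap: -0.0
```

Emit:
apply_moves(motion=[[0, 0, 0.02, 0, 0], [0, 0, 0.03, 0, 0], [0, 0, 0.03, 0, 0]])

```text
t: 6.18
tcp_pos: [0.5452, -0.0493, 0.0554]
tool_rot: [-0.707, 0.002, -0.002, 0.707]
force: [-3.8, 1.2, 13.6]
finger_gap: 0.002
```

Emit:
apply_moves(motion=[[0, 0, 0.02, 0, 0], [0, 0, 0.03, 0, 0], [0, 0, 0.03, 0, 0]])

```text
t: 6.55
tcp_pos: [0.5453, -0.0493, 0.055]
tool_rot: [-0.707, 0.002, -0.002, 0.707]
force: [-4.9, -0.3, 16.7]
finger_gap: -0.004
```

Force rose at about 5 N/mm once past 7 N, so the lid has bottomed out. I'll lift straight up and move above the grip.

Emit:
apply_moves(motion=[[0, 0, -0.4, 0, 0], [0, 0, -1.5, 0, 0], [0, 0.5, -2.7, -1.0, 1], [50, 1.2, -2.7, -2.5, 2], [50, 2.06, -2.7, -4.41, 3], [50, 2.06, -2.7, -4.41, 4], [50, 2.06, -2.7, -4.41, 5], [50, 2.06, -2.7, -4.41, 6], [50, 2.06, -2.7, -4.41, 6.54], [50, 2.06, -2.7, -4.41, 6.54], [50, 2.06, -2.7, -4.41, 6.54], [50, 2.06, -2.7, -4.41, 6.54]])

```text
t: 8.05
tcp_pos: [0.6067, -0.1821, 0.1341]
tool_rot: [0.594, -0.384, 0.384, -0.594]
force: [1.1, 0.0, -0.0]
finger_gap: 0.583
```

```bash
python3 - <<'E'
from h import *
s=manip.sense();M=R.from_quat(s["tool_rot"]).as_matrix();print(s["t"],s["tcp_pos"],s["force"],M.round(3).tolist(),"yaw z",np.degrees(np.arctan2(M[1,2],M[0,2])))
save("wrist","w3"); save("scene","c3")
E
```

```text
8.05 [ 0.60674029 -0.18214047  0.13408806] [ 1.06799220e+00  1.03434456e-02 -6.76716087e-04] [[0.411, -0.0, 0.912], [-0.912, 0.0, 0.411], [-0.0, -1.0, -0.0]] yaw z 24.277921438653895
```

View pics/w3.png

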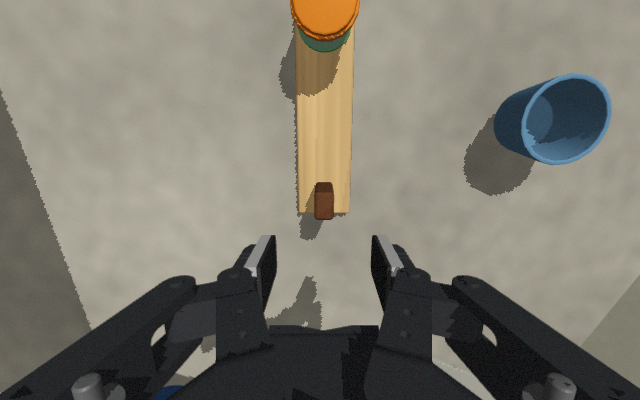

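The board runs straight up the image (columns 298-352), the grip top is near (324,196) and the pads straddle it. I'll cross-check the grip position.

```bash
python3 - <<'E'
from meas import *
c,im,H,S,V,big=meas("w3")
cv2.imwrite("pics/w3z.png",cv2.resize(im[130:260,250:400],None,fx=4,fy=4,interpolation=cv2.INTER_CUBIC))
P=np.array([[.606,-.182,.055],[.606,-.182,.01],[.6066,-.1819,.115]]);print(proj(c,P))
b=onz(c,[(299,210),(350,212),(296,60),(354,60)],.01);print(b.round(4).tolist())
d1=b[2]-b[0];d2=b[3]-b[1];print(np.degrees(np.arctan2(d1[1],d1[0])),np.degrees(np.arctan2(d2[1],d2[0])),np.linalg.norm(b[0]-b[1]))
E
```

```text
[[323.98982781 206.24390837]
 [323.9628346  192.87409941]
 [325.02439366 234.75999709]]
[[0.591, -0.2075, 0.01], [0.6369, -0.189, 0.01], [0.5367, -0.086, 0.01], [0.5815, -0.0658, 0.01]]
114.07966400956117 114.21030414212285 0.049529610367223136
```

View pics/w3z.png

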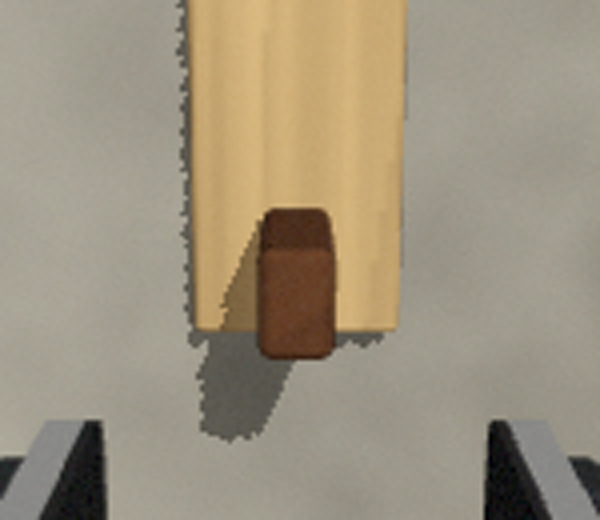

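Emit:
apply_moves(motion=[[50, 0, 1.5, 0, 0], [50, 0, 3, 0, 0], [50, 0, 3.6, 0, 0], [50, 0, 3.8, 0, 0], [50, 0, 3.8, 0, 0], [50, 0, 3.8, 0, 0]], squeeze=30)

```text
t: 8.9
tcp_pos: [0.6079, -0.1827, 0.0217]
tool_rot: [-0.594, 0.383, -0.385, 0.594]
force: [-0.4, 0.0, -0.4]
finger_gap: 0.588
```

Emit:
apply_moves(motion=[[30, 0, 0, 0, 0], [22, 0, 0, 0, 0], [10, 0, 0, 0, 0], [10, 0, 0, 0, 0], [10, 0, 0, 0, 0], [10, 0, 0, 0, 0]], squeeze=30)

```text
t: 9.65
tcp_pos: [0.6072, -0.1823, 0.0207]
tool_rot: [-0.594, 0.384, -0.384, 0.594]
force: [-0.8, -1.0, 4.6]
finger_gap: 0.182
```

```bash
python3 - <<'E'
from h import *
s=manip.sense();M=R.from_quat(s["tool_rot"]).as_matrix();print(s["t"],s["tcp_pos"],s["force"],s["ft_torque"],M.round(3).tolist(),"yaw z",np.degrees(np.arctan2(M[1,2],M[0,2])))
save("wrist","w4")
E
```

```text
9.65 [ 0.60716313 -0.18228537  0.02073602] [-0.82263169 -0.96500443  4.55852696] [ 0.14014989  0.09741518 -0.06481903] [[0.41, 0.001, 0.912], [-0.912, -0.0, 0.41], [0.001, -1.0, 0.001]] yaw z 24.228460973392565
```

View pics/w4.png

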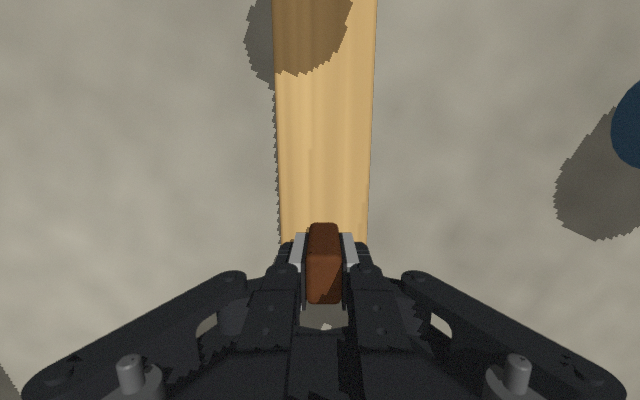

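The grip is held, with an opening of about 15.5 mm. I'll relieve the small downward preload, then slide to the lane entry while turning by 16°.

Emit:
apply_moves(motion=[[10, 0, -0.02, 0, 0], [10, -0.2, -0.02, 0, 0.1], [10, -0.5, -0.02, 0, 0.3], [10, -0.9, -0.02, 0, 0.5], [10, -1.3, -0.02, 0, 0.7], [10, -1.7, -0.02, 0, 0.9], [10, -2.1, -0.02, 0, 1.1], [10, -2.5, -0.02, 0, 1.3], [10, -2.8, -0.02, -0.01, 1.5], [10, -3.05, -0.02, -0.02, 1.62], [10, -3.12, -0.02, -0.02, 1.62], [10, -3.12, -0.02, -0.02, 1.62]])

```text
t: 11.2
tcp_pos: [0.5677, -0.0968, 0.0207]
tool_rot: [-0.534, 0.464, -0.464, 0.534]
force: [0.2, -0.1, 2.4]
finger_gap: 0.181
```

```bash
python3 - <<'E'
from h import *
s=manip.sense();M=R.from_quat(s["tool_rot"]).as_matrix();print(s["t"],s["tcp_pos"],s["force"],s["ft_torque"],M.round(3).tolist(),"yaw z",np.degrees(np.arctan2(M[1,2],M[0,2])))
save("wrist","w5");c,im=save("scene","c5");cv2.imwrite("pics/c5z.png",cv2.resize(im[150:270,240:430],None,fx=4,fy=4,interpolation=cv2.INTER_CUBIC))
E
```

```text
11.2 [ 0.56774702 -0.09678295  0.02073818] [ 0.19551174 -0.14747501  2.38267716] [-0.07728783 -0.15028688 -0.04019168] [[0.14, -0.0, 0.99], [-0.99, 0.0, 0.14], [-0.001, -1.0, -0.0]] yaw z 8.024883528895066
```

View pics/w5.png

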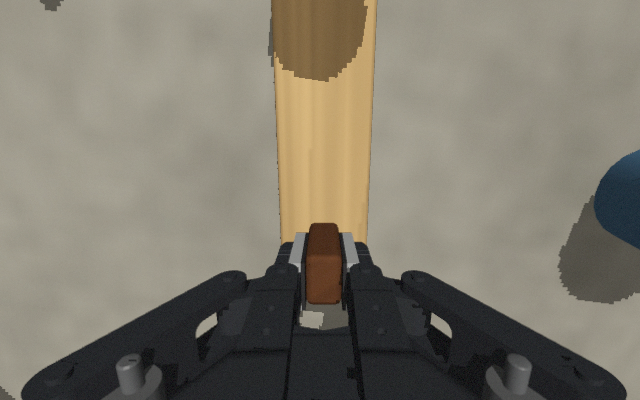

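View pics/c5z.png

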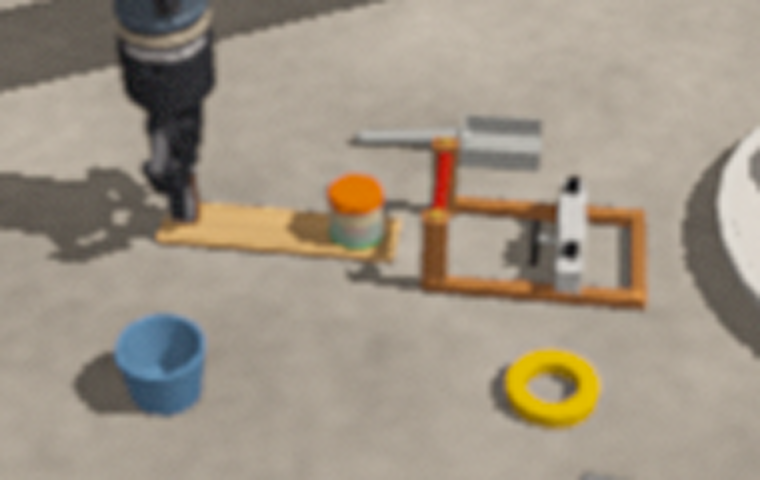

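```bash
python3 - <<'E'
from h import *
c,im=load("c5")
f=lambda p:[(240+(x-1.5)/4,150+(y-1.5)/4) for x,y in p]
g=np.array([-.139,.990,0]);l=np.array([-.990,-.139,0])
def gz(P): 
    d=P-np.array([.5375,.1158,0]); return np.c_[d@g,d@l].round(4).tolist()
print("front corners",gz(onz(c,f([(399,220),(390,263)]),.01)))
print("lid",gz(onz(c,f([(356,192)]),.058)))
print("post tops (78)",gz(onz(c,f([(444,143),(436,214)]),.078)))
print("scoop",gz(onz(c,f([(350,138),(541,160),(541,125)]),.01)))
c,im=load("w5");b=onz(c,[(272,0),(377,0),(281,240),(367,240)],.01);print("board edges",gz(b))
E
```

```text
front corners [[-0.0331, 0.0187], [-0.0344, -0.0352]]
lid [[-0.0655, -0.0058]]
post tops (78) [[0.0013, 0.0408], [0.0031, -0.0486]]
scoop [[-0.0892, 0.1251], [0.0819, 0.113], [0.0798, 0.1637]]
board edges [[-0.0945, 0.0244], [-0.0945, -0.0243], [-0.2145, 0.0248], [-0.2144, -0.0245]]
```

Emit:
apply_moves(motion=[[10, -0.15, 0, 0, 0], [10, -0.4, 0, 0, 0], [10, -0.7, 0, 0, 0], [10, -1.0, 0, 0, 0], [10, -1.3, 0, 0, 0], [10, -1.6, 0, 0, 0], [10, -1.9, 0, 0, 0], [10, -2.2, 0, 0, 0], [10, -2.5, 0, 0, 0], [10, -2.8, 0, 0, 0], [10, -3.0, 0, 0, 0], [10, -3.1, 0, 0, 0]])

```text
t: 12.8
tcp_pos: [0.5546, -0.0046, 0.0207]
tool_rot: [0.534, -0.464, 0.464, -0.534]
force: [0.5, -3.0, 1.2]
finger_gap: 0.184
```

```bash
python3 - <<'E'
from h import *
s=manip.sense();print(s["t"],s["tcp_pos"],s["force"],s["ft_torque"])
print("TCP gauge x",(s["tcp_pos"]-np.array([.5375,.1158,0]))@np.array([-.139,.990,0]))
c,im=save("scene","c6");cv2.imwrite("pics/c6z.png",cv2.resize(im[150:270,240:430],None,fx=4,fy=4,interpolation=cv2.INTER_CUBIC))
c,im=save("side","s6");cv2.imwrite("pics/s6z.png",cv2.resize(im[160:290,220:370],None,fx=4,fy=4,interpolation=cv2.INTER_CUBIC))
E
```

```text
12.8 [ 0.55461158 -0.00456019  0.02070412] [ 0.4887708  -2.95491615  1.18540274] [-0.50510055 -0.1100859  -0.00167383]
TCP gauge x -0.12153509683010241
```

View pics/c6z.png

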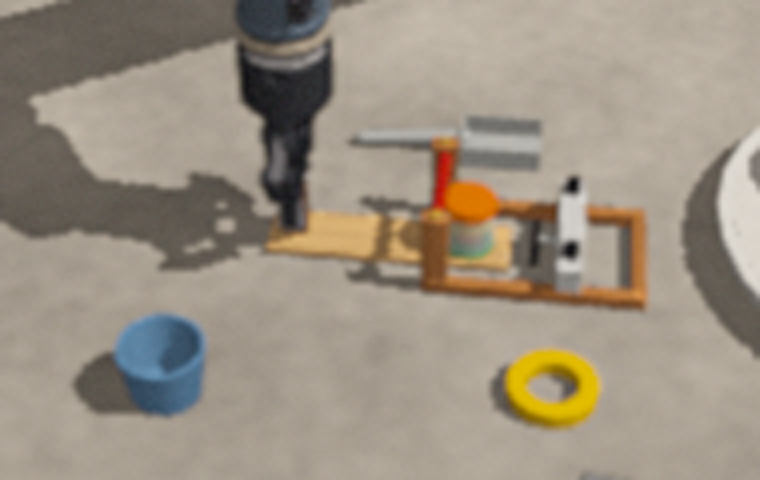

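View pics/s6z.png

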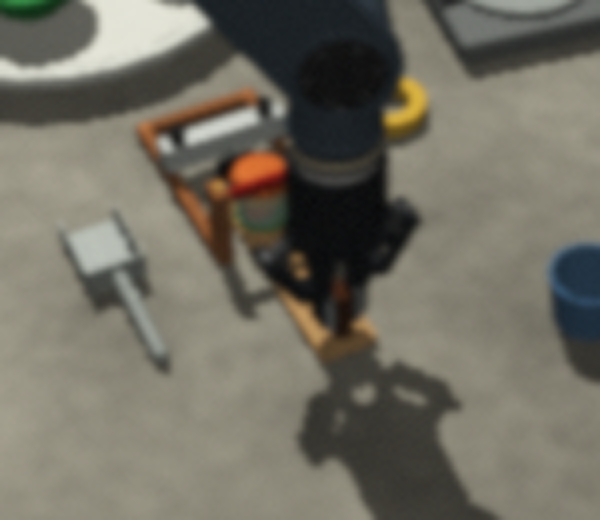

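The lid has passed under the bar and about 16 mm remains to the pad. I'll creep forward now.

Emit:
apply_moves(motion=[[10, -0.08, 0, 0, 0], [10, -0.16, 0, 0, 0], [10, -0.24, 0, 0, 0], [10, -0.32, 0, 0, 0], [10, -0.36, 0, 0, 0], [10, -0.36, 0, 0, 0]])

```text
t: 13.65
tcp_pos: [0.5533, 0.006, 0.0207]
tool_rot: [-0.534, 0.464, -0.464, 0.534]
force: [1.0, -1.1, 1.7]
finger_gap: 0.184
```

Emit:
apply_moves(motion=[[10, -0.03, 0, 0, 0], [10, -0.06, 0, 0, 0], [10, -0.06, 0, 0, 0]])

```text
t: 14.02
tcp_pos: [0.553, 0.0075, 0.0207]
tool_rot: [-0.534, 0.464, -0.464, 0.534]
force: [0.6, -2.9, 2.3]
finger_gap: 0.184
```

Emit:
apply_moves(motion=[[10, -0.03, 0, 0, 0], [10, -0.06, 0, 0, 0], [10, -0.06, 0, 0, 0]])

```text
t: 14.4
tcp_pos: [0.5528, 0.0094, 0.0207]
tool_rot: [-0.534, 0.464, -0.464, 0.534]
force: [1.1, -2.4, 1.6]
finger_gap: 0.188
```

Emit:
apply_moves(motion=[[10, -0.02, 0, 0, 0], [10, -0.04, 0, 0, 0], [10, -0.04, 0, 0, 0]])

```text
t: 14.78
tcp_pos: [0.5526, 0.0105, 0.0207]
tool_rot: [-0.534, 0.464, -0.464, 0.534]
force: [0.1, -2.6, 1.4]
finger_gap: 0.187
```

Emit:
apply_moves(motion=[[10, -0.02, 0, 0, 0], [10, -0.04, 0, 0, 0], [10, -0.04, 0, 0, 0]])

```text
t: 15.15
tcp_pos: [0.5524, 0.0117, 0.0207]
tool_rot: [0.534, -0.464, 0.464, -0.534]
force: [0.4, -2.9, 2.3]
finger_gap: 0.186
```

Emit:
apply_moves(motion=[[10, -0.02, 0, 0, 0], [10, -0.03, 0, 0, 0], [10, -0.03, 0, 0, 0]])

```text
t: 15.52
tcp_pos: [0.5524, 0.0123, 0.0207]
tool_rot: [0.534, -0.464, 0.464, -0.534]
force: [1.1, -6.0, 1.1]
finger_gap: 0.184
```

Emit:
apply_moves(motion=[[10, -0.02, 0, 0, 0], [10, -0.03, 0, 0, 0], [10, -0.03, 0, 0, 0]])

```text
t: 15.9
tcp_pos: [0.5524, 0.0129, 0.0207]
tool_rot: [0.534, -0.463, 0.464, -0.534]
force: [-0.5, -6.4, 0.4]
finger_gap: 0.18
```

```bash
python3 - <<'E'
from h import *
s=manip.sense();print(s["t"],s["tcp_pos"],s["force"],s["ft_torque"])
c,im=save("scene","c7");cv2.imwrite("pics/c7z.png",cv2.resize(im[180:240,320:420],None,fx=7,fy=7,interpolation=cv2.INTER_CUBIC))
E
```

```text
15.9 [0.5523915  0.01293808 0.02070674] [-0.52933114 -6.43643196  0.41756553] [-0.90583841 -0.11239057  0.04176227]
```

View pics/c7z.png

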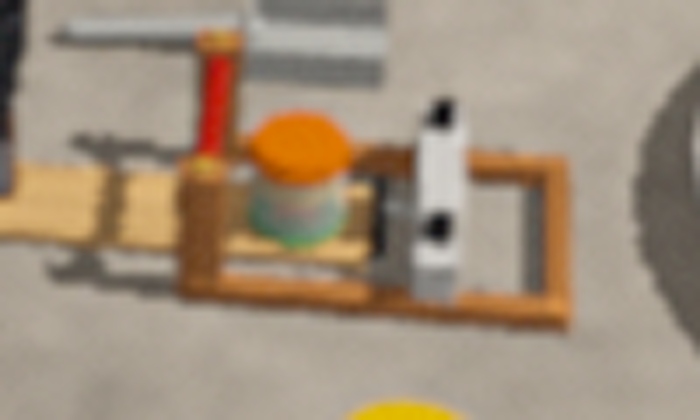

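Emit:
apply_moves(motion=[[10, -0.02, 0, 0, 0], [10, -0.03, 0, 0, 0], [10, -0.03, 0, 0, 0]])

```text
t: 16.32
tcp_pos: [0.5524, 0.0135, 0.0207]
tool_rot: [0.534, -0.463, 0.464, -0.534]
force: [1.4, -7.6, 1.7]
finger_gap: 0.182
```

Emit:
apply_moves(motion=[[10, 0, 0, 0, 0], [10, 0, 0, 0, 0]])

```text
t: 16.58
tcp_pos: [0.5524, 0.0135, 0.0207]
tool_rot: [0.534, -0.463, 0.464, -0.534]
force: [0.6, -7.5, 1.1]
finger_gap: 0.189
```

Emit:
apply_moves(motion=[[20, 0, 0, 0, 0], [30, 0, 0, 0, 0], [45, 0, 0, 0, 0], [45, 0, 0, 0, 0], [45, 0, 0, 0, 0]])

```text
t: 17.2
tcp_pos: [0.552, 0.0145, 0.0207]
tool_rot: [0.534, -0.464, 0.464, -0.534]
force: [0.4, -0.1, 0.5]
finger_gap: 0.522
```

```bash
python3 - <<'E'
from h import *
s=manip.sense();print(s["t"],s["tcp_pos"],s["force"],s["finger_gap"])
save("wrist","w8")
c,im=save("scene","c8");cv2.imwrite("pics/c8z.png",cv2.resize(im[180:240,320:420],None,fx=7,fy=7,interpolation=cv2.INTER_CUBIC))
E
```

```text
17.2 [0.55195487 0.01448179 0.02069504] [ 0.42712092 -0.05526811  0.5212706 ] 0.5221619435274373
```

View pics/w8.png

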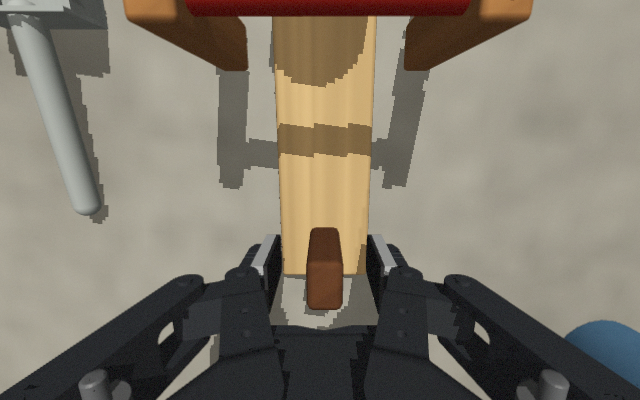

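View pics/c8z.png

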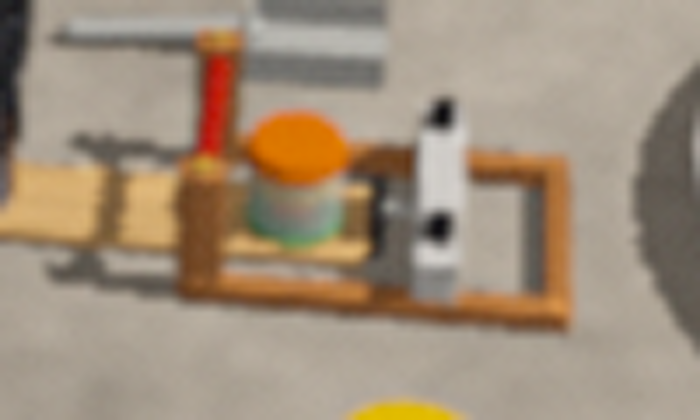

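The hand is clear: the force is about 0 and the grip sits free between the pads. I'll lift straight up and view the contact from above.

Emit:
apply_moves(motion=[[45, 0, -0.8, 0, 0], [45, 0, -2.4, 0, 0], [45, 0, -4.2, 0, 0], [45, -1.5, -5, 0, 0], [45, -3.0, -5, 0, 0], [45, -4.0, -5, 0, 0], [45, -4.0, -5, 0, 0], [45, -4.0, -5, 0, 0]])

```text
t: 18.3
tcp_pos: [0.5353, 0.1327, 0.1706]
tool_rot: [0.534, -0.464, 0.464, -0.534]
force: [0.1, 1.4, 0.6]
finger_gap: 0.526
```

```bash
python3 - <<'E'
from h import *
s=manip.sense();print(s["t"],s["tcp_pos"],s["force"],s["finger_gap"])
c,im=save("wrist","w9");cv2.imwrite("pics/w9z.png",cv2.resize(im[0:230,200:460],None,fx=2.5,fy=2.5,interpolation=cv2.INTER_CUBIC))
E
```

```text
18.3 [0.53532871 0.13268152 0.17064726] [0.12105481 1.43611052 0.55020175] 0.5263808151182185
```

View pics/w9z.png

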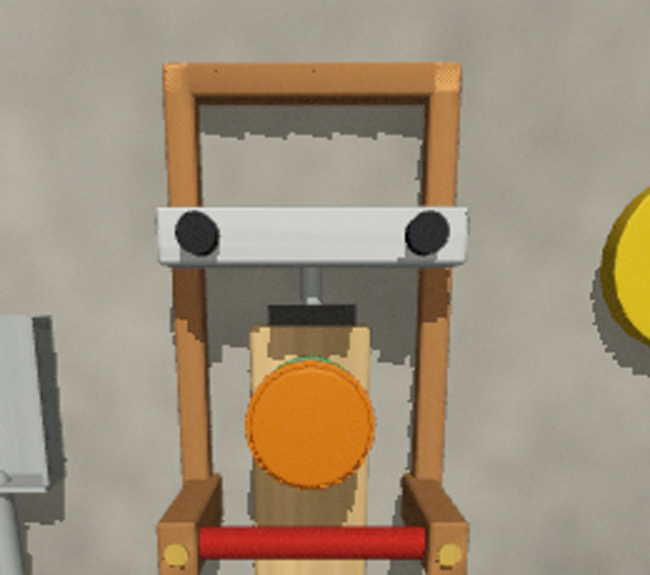

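```bash
python3 - <<'E'
from meas import *
c,im,H,S,V,big=meas("w9")
f=lambda p:[(200+(x-.75)/2.5,(y-.75)/2.5) for x,y in p]
g=np.array([-.139,.990,0]);l=np.array([-.990,-.139,0])
pins=onz(c,f([(176,555),(450,553)]),.078).mean(0);print("gauge org now",pins)
G=lambda uv,z:((onz(c,f(uv),z)-np.array([pins[0],pins[1],0]))@np.c_[g,l]).round(4).tolist()
print("pad face",G([(268,326),(355,326)],.026),"front edge",G([(252,328),(369,328)],.010))
cv2.imwrite("pics/w9y.png",cv2.resize(im[110:150,290:360],None,fx=10,fy=10,interpolation=cv2.INTER_NEAREST))
m=big((H>=11)&(H<=17)&(S>190)&(V>150)&(np.arange(400)[:,None]<210)&(np.arange(400)[:,None]>130)&(np.arange(640)>290)&(np.arange(640)<355))
cn=max(cv2.findContours(m.astype(np.uint8),0,1)[0],key=cv2.contourArea);e=cv2.fitEllipse(cn);print(e)
for z in (.056,.058,.060,.062): print(z,((onz(c,[e[0]],z)[0]-pins*[1,1,0])@np.c_[g,l]).round(4))
E
```

```text
gauge org now [0.53799063 0.1153889  0.078     ]
pad face [[0.0752, 0.0174], [0.0752, -0.0164]] front edge [[0.0739, 0.0249], [0.074, -0.0231]]
((323.56787109375, 169.0940704345703), (49.64856719970703, 50.227684020996094), 90.91438293457031)
0.056 [0.0419 0.0012]
0.058 [0.0422 0.0012]
0.06 [0.0425 0.0012]
0.062 [0.0429 0.0012]
```

View pics/w9y.png

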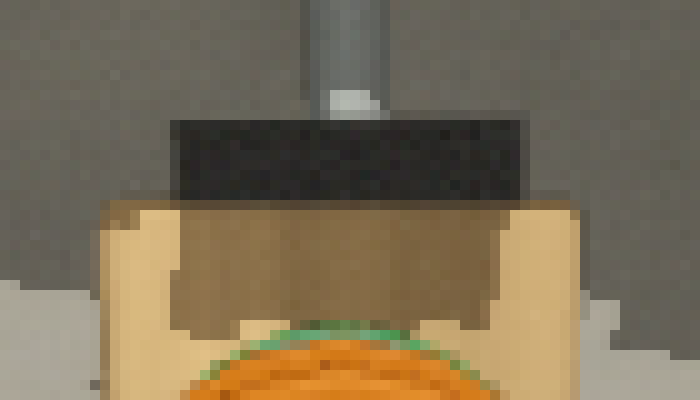

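From above the board's front edge meets the pad within about a pixel, but the feeder may have sprung back a millimetre on release. I'll make sure of contact by pushing once more with shut fingers behind the grip, then backing off slowly so it can't rebound.

Emit:
apply_moves(motion=[[0, 1.5, 0, 0, 0], [0, 3.2, 0, 0, 0], [0, 4.8, 0, 0, 0], [0, 5.57, 0, 0, 0], [0, 5.57, 0.5, 0, 0], [0, 5.57, 2, 0, 0], [0, 5.57, 3.5, 0, 0], [0, 5.57, 4.7, 0, 0], [0, 5.57, 5.1, 0, 0], [0, 5.57, 5.1, 0, 0], [0, 5.57, 5.1, 0, 0]])

```text
t: 19.73
tcp_pos: [0.5596, -0.0323, 0.0188]
tool_rot: [-0.533, 0.463, -0.464, 0.534]
force: [-0.4, -0.4, 0.8]
finger_gap: 0.001
```

```bash
python3 - <<'E'
from h import *
s=manip.sense();print(s["t"],s["tcp_pos"],s["force"],s["finger_gap"])
c,im=save("wrist","w10")
E
```

```text
19.725 [ 0.55956063 -0.03233015  0.01883243] [-0.43329181 -0.38829128  0.76734306] 0.0007755994484595496
```

View pics/w10.png

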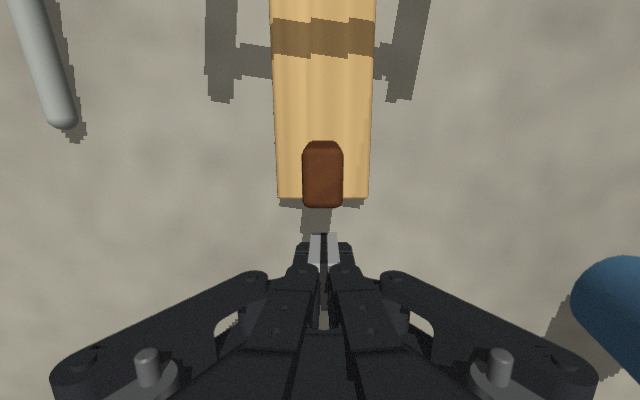

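The fingertips (323,235) line up with the grip (322,175), with a gap of about 22 mm. I'll approach gently.

Emit:
apply_moves(motion=[[0, -0.2, 0, 0, 0], [0, -0.4, 0, 0, 0], [0, -0.52, 0, 0, 0], [0, -0.6, 0, 0, 0], [0, -0.6, 0, 0, 0]])

```text
t: 20.4
tcp_pos: [0.556, -0.0142, 0.0177]
tool_rot: [0.534, -0.464, 0.464, -0.534]
force: [0.4, 0.8, 0.6]
finger_gap: 0.001
```

Emit:
apply_moves(motion=[[0, -0.03, 0, 0, 0], [0, -0.06, 0, 0, 0], [0, -0.06, 0, 0, 0]])

```text
t: 20.78
tcp_pos: [0.5558, -0.0127, 0.0176]
tool_rot: [0.534, -0.464, 0.464, -0.534]
force: [0.3, -0.1, 0.2]
finger_gap: -0.001
```

Emit:
apply_moves(motion=[[0, -0.03, 0, 0, 0], [0, -0.04, 0, 0, 0], [0, -0.04, 0, 0, 0]])

```text
t: 21.15
tcp_pos: [0.5557, -0.0115, 0.0177]
tool_rot: [0.534, -0.464, 0.464, -0.534]
force: [-0.2, 0.2, -0.4]
finger_gap: -0.0
```

Emit:
apply_moves(motion=[[0, -0.03, 0, 0, 0], [0, -0.04, 0, 0, 0], [0, -0.04, 0, 0, 0]])

```text
t: 21.52
tcp_pos: [0.5556, -0.0106, 0.0177]
tool_rot: [0.534, -0.464, 0.464, -0.534]
force: [-0.5, -1.6, -0.6]
finger_gap: -0.001
```

Emit:
apply_moves(motion=[[0, -0.02, 0, 0, 0], [0, -0.03, 0, 0, 0], [0, -0.03, 0, 0, 0]])

```text
t: 21.9
tcp_pos: [0.5558, -0.0099, 0.0178]
tool_rot: [-0.534, 0.463, -0.464, 0.534]
force: [0.7, -3.9, -0.8]
finger_gap: 0.002
```

Emit:
apply_moves(motion=[[0, -0.02, 0, 0, 0], [0, -0.03, 0, 0, 0], [0, -0.03, 0, 0, 0]])

```text
t: 22.28
tcp_pos: [0.5559, -0.0092, 0.0179]
tool_rot: [-0.534, 0.463, -0.464, 0.534]
force: [0.9, -6.6, -1.2]
finger_gap: -0.002
```

The force rises at about 3.5 N/mm, which is the pad spring, to 6.6 N in total (about 5 N on the pad after friction). I'll back off slowly.

Emit:
apply_moves(motion=[[0, 0.005, 0, 0, 0], [0, 0.01, 0, 0, 0], [0, 0.015, 0, 0, 0], [0, 0.02, 0, 0, 0], [0, 0.025, 0, 0, 0], [0, 0.03, 0, 0, 0], [0, 0.035, 0, 0, 0], [0, 0.04, 0, 0, 0], [0, 0.045, 0, 0, 0], [0, 0.05, 0, 0, 0], [0, 0.055, 0, 0, 0], [0, 0.06, 0, 0, 0]])

```text
t: 23.78
tcp_pos: [0.5551, -0.01, 0.0176]
tool_rot: [0.534, -0.464, 0.463, -0.534]
force: [-0.0, 0.1, 0.2]
finger_gap: -0.0
```

Emit:
apply_moves(motion=[[0, 0.005, 0, 0, 0], [0, 0.01, 0, 0, 0], [0, 0.015, 0, 0, 0], [0, 0.02, 0, 0, 0], [0, 0.025, 0, 0, 0], [0, 0.03, 0, 0, 0], [0, 0.035, 0, 0, 0], [0, 0.04, 0, 0, 0], [0, 0.045, 0, 0, 0], [0, 0.05, 0, 0, 0], [0, 0.055, 0, 0, 0], [0, 0.06, 0, 0, 0]])

```text
t: 25.28
tcp_pos: [0.5558, -0.0121, 0.0177]
tool_rot: [-0.534, 0.464, -0.464, 0.534]
force: [0.3, 0.4, -0.2]
finger_gap: -0.001
```

Emit:
apply_moves(motion=[[0, 0.05, 0, 0, 0], [0, 0.15, 0, 0, 0], [0, 0.4, 0, 0, 0], [0, 0.8, 0, 0, 0], [0, 0.8, -0.5, 0, 0], [0, 0.8, -2, 0, 0], [0, 0.8, -3.5, 0, 0], [0, 0, -5, 0, 0], [0, -1.8, -5, 0, 0], [0, -3.4, -5, 0, 0], [0, -4.8, -5, 0, 0], [0, -4.8, -5, 0, 0]])

```text
t: 26.78
tcp_pos: [0.5346, 0.133, 0.1687]
tool_rot: [-0.535, 0.463, -0.463, 0.535]
force: [-0.5, -1.2, 0.2]
finger_gap: -0.001
```

```bash
python3 - <<'E'
from h import *
s=manip.sense();print(s["t"],s["tcp_pos"],s["force"],s["finger_gap"])
c,im=save("wrist","w11");cv2.imwrite("pics/w11z.png",cv2.resize(im[0:230,200:460],None,fx=2.5,fy=2.5,interpolation=cv2.INTER_CUBIC))
c,im=save("scene","c11");cv2.imwrite("pics/c11z.png",cv2.resize(im[150:270,240:430],None,fx=4,fy=4,interpolation=cv2.INTER_CUBIC))
E
```

```text
26.775 [0.53460451 0.13304725 0.16872506] [-0.51354833 -1.19075767  0.23443842] -0.0007408831192378609
```

View pics/w11z.png

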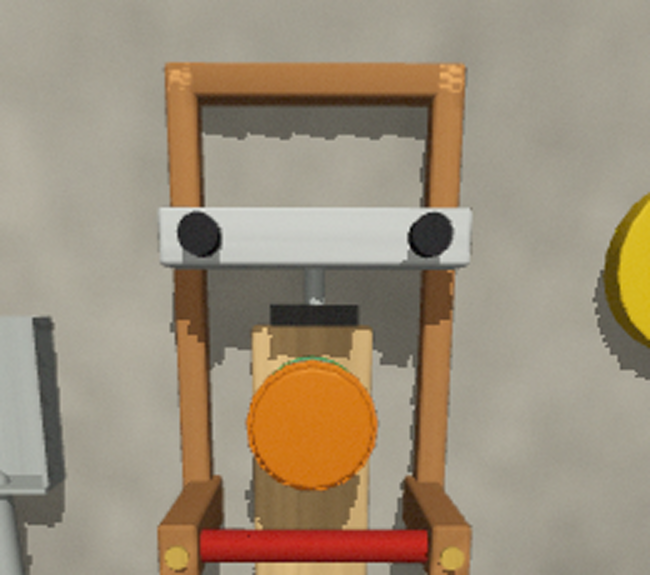

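View pics/c11z.png

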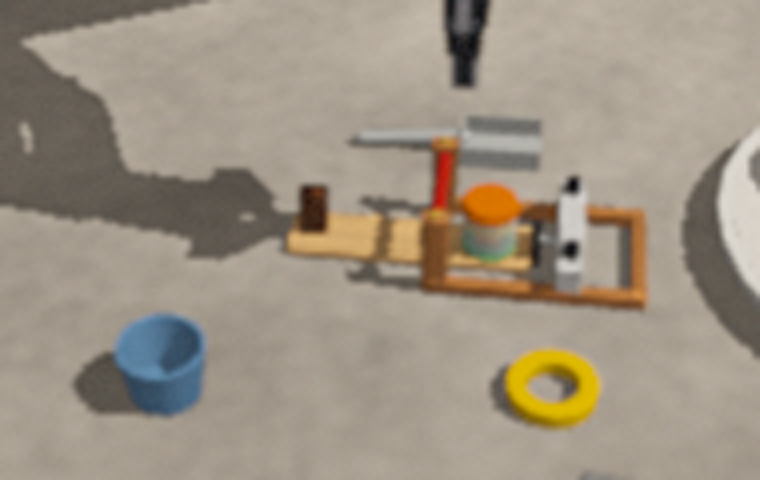

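```bash
python3 - <<'E'
from station import manip
print(manip.sign_off())
E
```

```text
the job is handed in; nothing more can be done
None
```

I've handed the job in at about 27 s: the feeder is under the red bar, resting against the stop pad with its lid down and the hand clear.

- **Lid:** I pressed it with shut fingers. The force stayed near 7 N while the lid moved, then rose at about 5 N/mm to a peak reading of 16.7 N, so it is fully down. The overhead picture can't confirm the height to the millimetre, but the lid passed under the bar with no clear contact in the force readings.
- **Slide:** I held the feeder by its grip, turned it about 16° and slid it down the lane. The pad was felt about 75 mm beyond the bar, where the first picture had put it. Total force reached about 7.5 N, or about 5 N on the pad after friction.
- **After release:** The feeder slid back about a millimetre. I pushed it again from behind the grip, to 6.6 N in total at a slope of about 3.5 N/mm, which matches the pad spring. I then backed off slowly so it would not rebound.
- **Last checks:** The overhead picture shows the board's front edge meeting the pad. An earlier pixel measurement put the edge 1.2 mm short of the pad, about one pixel. I take the board to be touching, because the hand's force fell to zero while the fingers were still ahead of where they had first met the grip. The scoop, ring and blue cup look unmoved; I did not check the tin or the turntable things again.

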